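Gauge two bored handle blanks and sort them

ROBOT

A 7-joint arm with a two-finger parallel gripper is mounted at the origin on a cart in front of the work surface, level with it; the furniture and walls round the work are solid. World frame = base frame: x ahead of the robot, y to its left, z up, the work surface at z = 0. Lengths are in m, angles in rad, forces in N, time in s.
With the tool pointing down it reaches from about 0.35 to 0.9 m from the base axis. Payload 19.9 kg.
Tool frame: the origin (TCP) lies midway between the tips of the shut fingers; the grasp point (between the pads) lies 19 mm behind it; z points along the fingers, y is the line along which they close (so a half turn about z gives the same grasp; the last joint's range is limited). The gripper opens to 94 mm and grips with 3 to 60 N. Pads are 16 mm wide; open, the fingers measure 119 mm over their backs; the gripper's body (75 mm by 177 mm) begins 78 mm behind the grasp point.
Start: joints at [-1.23, 0.417, -0.01, 1.614, 0.005, 1.111, -0.053], TCP at [0.233, 0.58, 0.205] pointing down, gripper open.
Joint ranges: [-2.81, 2.81], [-0.39, 2.02], [-1.27, 1.25], [0.06, 2.57], [-1.19, 4.33], [0.19, 2], [-2.82, 2.82]. Speed limits (rad/s): [1.89, 1.89, 2.39, 2.39, 3.01, 3.01, 3.01].

INTERFACE

Orientations are given as a rotation vector (axis times angle).
In Python, from plant import get_state, camera, get_calibration, finish_job, regions_of gives the robot as it stands.
- The arm moves only by the tool step_arm, never from a script. Its argument "series" is a list of rows, each a list of 3 entries, a list of its own where there are three numbers: the shift along the world's x, y, z normalised to -1 to 1, where 1 is 0.02 m, then the turn, a rotation vector about the world's x, y, z normalised to -1 to 1, where 1 is 0.15 rad, then the closure, from 0 (fully open) to 1 (shut). A call has 1 to 12 rows; each row shifts and turns the commanded pose from where the row before left it; what a row does not reach is not made up. A row lasts 1/8 s, in which the tool goes at most 62.5 mm and 10.7 degrees, less where a joint would pass 70% of its speed; a pose out of reach is approached as far as the arm can. A call with a number of a shift or a turn outside -1 to 1 is refused whole. A call with a gripper value outside its range is refused whole. The fingers move at their own pace and stop on an object; "newtons" is the grip in N (left out, the last holds). Time passes only in rows, so rows that do not move let the fingers close. It gives the time, the measured TCP pose, the force, the opening and the grip force at its end, in the units of the state.
- get_state(): the state, without advancing time (a new reading comes with each control period).
- camera(name): name is "side" or "top" or "wrist"; returns the picture (420x560x3 uint8, red, green, blue); there is no depth.
- get_calibration(name): a dict with "K" (3x3 intrinsics, pixels), "dist_coeffs" ([k1, k2, p1, p2, k3] as OpenCV has them; the pictures are not rectified), "rvec" (rotation vector, rad) and "tvec" (3), from world to camera coordinates, as OpenCV has them. Camera axes: x right, y down, z forward; pixel columns grow to the right and rows downward; lengths in m; the calibration is good to about 2 mm. A picture is of the moment at which its call begins: read the wrist's pose just before it. get_calibration takes no time and is no camera call; for the wrist camera it gives the pose at the moment of the call.
- finish_job(): hands the job in; it is judged then, once.
Trained networks look in the newest picture that a camera, given by its name, has taken for a name from the list of things; names that differ only in an ending like _2 or _b are one class to them, and where a whole thing is asked for, a point or a joint stands for the part that bears it (a point fixed in the world has none). Each returns a list of dicts, best first, with "score" (0 to 1); they miss things now and then, are a little off and sometimes report something else, mostly with a low value. They report only what shows in the picture. A call takes as long as a camera call. They do not tell look-alikes from the thing itself.
- regions_of(query, camera): "region" (420x560 bool, what is visible of it) and "box" ([left, top, right, bottom] in pixels, round what is visible of it).
The state is a dict: "time_s": time; "joint_positions": joint angles; "dq": joint speeds; "effort": joint torques, N m; "tool_pos": TCP position; "ee_rot": TCP orientation; "ft_force": force on the tool from outside, world axes, zero at the start; "wrist_torque": the same for the moment, N m; "grip_width": finger opening in m; "grasp_force": force on a finger pad.
Only numpy, scipy, OpenCV 4.12 (cv2) and the standard library are available. Lean on these libraries where they do the work, as an engineer would, in place of code of your own. Each camera call takes 0.05 s, during which the arm holds its last target. There are 200 camera calls.

TASK

One of these two handle blanks has been bored too shallow. Take one blank at a time: set it between the jig's two guide rods with its bored end towards the steel pin, push it gently from behind until it stops, and take your fingers off it to see how far it went. A blank that goes fully home against the steel plate belongs flat in the green tray, one that stops short belongs flat in the red tray; put the first blank in its tray before you gauge the second, never force a blank on the pin, and leave the tape spool and the mallet where they are.

Things in the scene. Friction and masses are not known exactly. Their poses are not given: they have to be found in the camera images.
- gauge: Fixed gauging jig: plywood plate 150 x 84 mm, 10 mm thick, with a wooden end block (64 mm wide, top 50 mm over the bench) and two steel guide rods, on 4 mm feet. Origin: centre of the plate's underside, 4 mm over the bench; z up; its x runs along the channel from the open mouth on the robot's side (x = -75 mm) to the shoulder (x = +49 mm). Nothing covers it from above.
- gauge_mouth (a point): Middle of the channel floor at the open mouth (jig x = -74 mm). The floor is 14 mm over the bench. The channel lies between two round steel rods of 10 mm diameter on the floor (tops 24 mm over the bench), 40 mm clear between them from jig x = -55 mm to the shoulder, centred on y = 0; their ends bend outward at the mouth to about 50 mm clear. Axes as the jig's.
- gauge_shoulder (a point): Centre of the steel shoulder plate on the jig's end block, at the root of the pin and on the pin's axis: jig x = +49 mm, 32 mm over the bench. Axes as the jig's.
- gauge_pin_tip (a point): Tip of the fixed, level steel gauge pin: 14 mm in diameter, 36 mm long from shoulder to tip, with a 5 mm tapered nose. It points back along the channel to the open mouth; its axis lies 18 mm over the channel floor.
- blank_1: Loose pale wooden block 64 mm long (its x), 36 x 36 mm across, about 60 g. Origin: the block's centre, 18 mm over what it lies on. Its +x end, 10 mm from a pencil line drawn round the block, has a blind bore of 16.6 mm in its middle; at the start it faces within 0.45 rad of straight away from the robot. How deep it is bored cannot be judged from outside.
- blank_2: The other loose handle blank, outwardly the same, with the same origin and axes; either may lie to the left or right. One of the two (it is not told which) is bored 46 mm deep and slides home until its end touches the shoulder plate; the other is bored only 18 mm deep and stops with its end about 18 mm short of the shoulder.
- blank_1_mouth (a point): Centre of blank_1's bored end face (32 mm along its x from its origin).
- blank_2_mouth (a point): Centre of blank_2's bored end face (32 mm along its x from its origin).
- green_tray: Fixed green-painted shallow tray for good blanks, 110 mm (its x) x 90 mm (its y) outside, walls 4 mm thick and 20 mm high, floor 4 mm thick. Origin: centre of its underside, 4 mm over the bench (it stands on feet), so its inner floor is 8 mm and its rim 24 mm over the bench. It may stand on either side of the jig.
- red_tray: Fixed red-painted shallow tray for blanks bored too shallow, same size and origin as the green one; it stands on the other side of the jig.
- tape_spool: Bystander: green tape spool lying flat, 53 mm across, 20 mm high, loose in front of the jig. Origin: centre of its underside.
- mallet: Bystander: wooden carver's mallet lying behind the jig, 254 x 71 x 70 mm, loose. Origin: underneath its middle.
Things that resemble listed ones, but are neither listed nor needed, are in the scene too. What is shaped like the blank_1 but black is not meant.

How it is judged:
By the outcome, as a careful person would: the job done as asked, in the order asked, and still so for the second after the job is handed in, with the robot touching nothing.
It also fails if it takes over 72 s, if anything falls off the work surface, if the arm or the gripper's body presses on something with over 40 N, if the wrist force passes 120 N, or if a joint passes its speed limit or range.

## Working session

There is one attempt and no reset: what is moved stays moved. The work goes in short steps, Python scripts to look and compute and a tool call to move; the robot and the scene stay as the last step left them, time stands still between calls to the robot, and variables do not carry over. Pictures are saved under pics/ and viewed, at most 10 in all, crops included, and the job is handed in when it is done.

Besides the shell and the picture viewer there is one more tool, called after ">>>" by a JSON object that holds its "method" and its "body". step_arm: Moves the arm, as the interface text tells. Scaled input: -1 to 1 covers 0.02 m each way for a shift and 0.15 rad each way for a turn. Its arguments: {"type":"object","properties":{"series":{"type":"array","items":{"type":"array"}},"newtons":{"type":"number"}},"required":["series"]}

```bash
mkdir -p pics
cat > h.py <<'E'
import numpy as np, cv2
from plant import get_state, camera, get_calibration, finish_job, regions_of
def snap(n,f):
    im=camera(n); cv2.imwrite('pics/'+f,im[:,:,::-1]); return im
def ray(c,px):
    K=np.array(c['K']);d=np.array(c['dist_coeffs'])
    R=cv2.Rodrigues(np.array(c['rvec'],float))[0];t=np.array(c['tvec'],float).ravel()
    p=cv2.undistortPoints(np.array(px,float).reshape(-1,1,2),K,d).reshape(-1,2)
    v=np.c_[p,np.ones(len(p))]@R
    return -R.T@t, v/np.linalg.norm(v,axis=1)[:,None]
def onz(c,px,z):
    o,v=ray(c,px); return o+v*((z-o[2])/v[:,2])[:,None]
def proj(c,P):
    return cv2.projectPoints(np.array(P,float).reshape(-1,3),np.array(c['rvec'],float),np.array(c['tvec'],float),np.array(c['K']),np.array(c['dist_coeffs']))[0].reshape(-1,2)
def tri(c1,p1,c2,p2):
    o1,v1=ray(c1,p1);o2,v2=ray(c2,p2);v1=v1[0];v2=v2[0]
    s=np.linalg.lstsq(np.c_[v1,-v2],o2-o1,rcond=None)[0]
    a=o1+s[0]*v1;b=o2+s[1]*v2
    return (a+b)/2,np.linalg.norm(a-b)
E
python3 - <<'E'
from h import *
np.set_printoptions(precision=4,suppress=True)
print(get_state())
a=snap('top','t0.png');
for q in ['blank_1','gauge','green_tray','red_tray','tape_spool','mallet']:
    for r in regions_of(q,'top'): print(q,r['score'],r['box'])
b=snap('side','s0.png')
for q in ['blank_1','gauge','green_tray','red_tray']:
    for r in regions_of(q,'side'): print(q,r['score'],r['box'])
for n in ['top','side']:
    c=get_calibration(n); print(n,c['K'],ray(c,[[280,210]]))
E
```

```text
{'time_s': 0.0, 'joint_positions': array([-1.2295,  0.418 , -0.0103,  1.6142,  0.0047,  1.1107, -0.053 ]), 'dq': array([-0.0018,  0.0001, -0.0008, -0.0015, -0.0008,  0.0004,  0.0006]), 'effort': array([  0.0011, -85.1238,   0.6396, -42.5995,  -0.0487,   0.0187,
         0.0001]), 'tool_pos': array([0.2333, 0.5794, 0.2048]), 'ee_rot': array([-0.5976, -3.0841,  0.002 ]), 'ft_force': array([ 1.5516,  0.0612, -0.0099]), 'wrist_torque': array([ 0.0016,  0.0141, -0.019 ]), 'grasp_force': 0.0, 'grip_width': 0.09439465898751423}
blank_1 0.96 [152.3, 265.2, 188.5, 300.7]
blank_1 0.67 [215.0, 280.2, 238.4, 319.3]
blank_1 0.59 [348.6, 275.9, 370.4, 310.8]
gauge 0.83 [273.7, 172.0, 317.4, 254.6]
gauge 0.69 [212.3, 278.3, 237.6, 319.2]
green_tray 0.56 [184.4, 184.8, 233.5, 240.1]
red_tray 0.83 [349.7, 189.2, 396.8, 246.4]
tape_spool 0.67 [278.2, 288.2, 302.6, 314.2]
mallet 0.68 [274.1, 109.1, 404.3, 143.9]
blank_1 0.85 [169.9, 269.6, 211.4, 301.6]
blank_1 0.82 [181.1, 187.3, 211.2, 214.0]
blank_1 0.77 [195.1, 162.1, 226.2, 187.8]
gauge 0.81 [233.5, 214.3, 312.8, 260.2]
green_tray 0.85 [246.4, 177.9, 297.3, 205.1]
green_tray 0.48 [230.8, 215.0, 313.2, 261.3]
red_tray 0.56 [240.3, 271.1, 313.1, 324.4]
red_tray 0.32 [184.0, 188.8, 213.0, 214.5]
top [[438.4594   0.     275.9708]
 [  0.     438.4594 215.5168]
 [  0.       0.       1.    ]] (array([0.5467, 0.0047, 0.8873]), array([[ 0.0709, -0.0174, -0.9973]]))
side [[425.281    0.     275.3721]
 [  0.     425.281  210.2787]
 [  0.       0.       1.    ]] (array([ 0.5285, -0.6984,  0.5502]), array([[ 0.0999,  0.8114, -0.5759]]))
```

View pics/t0.png

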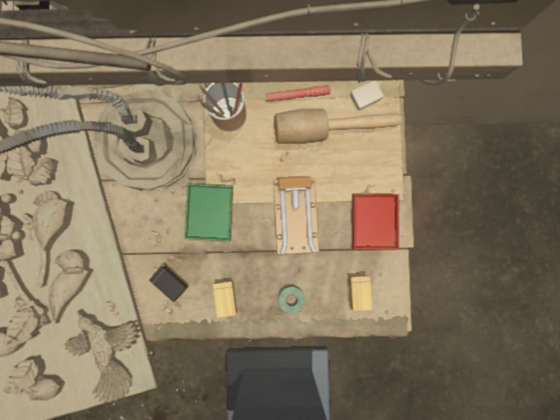

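View pics/s0.png

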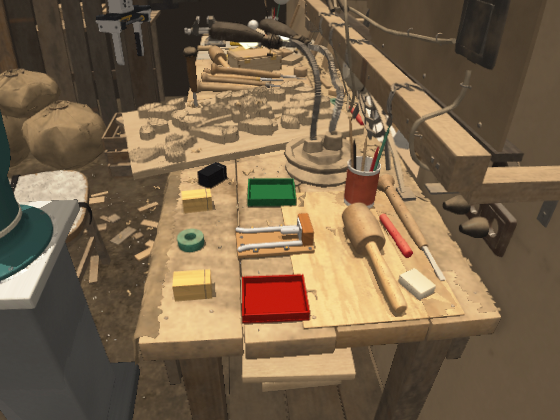

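The yellow blanks are at top-view (225,299) and (361,293). Things that could be mistaken for them are the black block at (168,283) and the white block at (368,95). The jig is at (297,215), the green tray at (210,212), the red tray at (376,221) and the spool at (292,299). I choose the two pale, pencil-lined blocks and check them in a close crop.

```bash
cat > fit.py <<'E'
from h import *
from scipy.optimize import minimize
def boxpts(x,y,z,yaw,L,W,H):
    c,s=np.cos(yaw),np.sin(yaw)
    return np.array([[x+c*a-s*b,y+s*a+c*b,z+h] for a in(-L/2,L/2) for b in(-W/2,W/2) for h in(0,H)])
def sil(c,P,sc=4):
    h=cv2.convexHull((proj(c,P)*sc+sc/2).astype(np.float32)).astype(np.int32)
    m=np.zeros((420*sc,560*sc),np.uint8); cv2.fillConvexPoly(m,h,1); return cv2.resize(m.astype(np.float32),(560,420),interpolation=cv2.INTER_AREA)
def fit(views,p0,L,W,H,freez=False,z=0):
    # views: list of (calib, mask)
    def f(p):
        zz=p[3] if not freez else z
        return sum(np.abs(sil(c,boxpts(p[0],p[1],zz,p[2],L,W,H))-m).sum() for c,m in views)
    n=3 if freez else 4
    p0=np.array(p0,float)[:n]
    sx=np.vstack([p0]+[p0+d for d in np.diag([.01,.01,.15,.01][:n])])
    r=minimize(f,p0,method='Nelder-Mead',options=dict(initial_simplex=sx,xatol=1e-4,fatol=.2,maxiter=250))
    return r.x,r.fun
E
python3 - <<'E'
from fit import *
np.set_printoptions(precision=4,suppress=True)
T=cv2.imread('pics/t0.png');S=cv2.imread('pics/s0.png')
ct,cs=get_calibration('top'),get_calibration('side')
def comp(im,pt,lo,hi):
    m=cv2.inRange(cv2.cvtColor(im,cv2.COLOR_BGR2HSV),lo,hi)
    m=cv2.morphologyEx(m,cv2.MORPH_CLOSE,np.ones((3,3)))
    n,l=cv2.connectedComponents(m); v=l[pt[1],pt[0]]; k=(l==v) if v else l<0; 
    ys,xs=np.nonzero(k); print(pt,k.sum(),(xs.min(),ys.min(),xs.max(),ys.max()) if len(xs) else '',cv2.cvtColor(im,cv2.COLOR_BGR2HSV)[pt[1],pt[0]]); return k.astype(np.float32)
Y=((20,85,150),(32,255,255));G=((50,100,20),(90,255,255))
R=((0,190,60),(8,255,255))
for nm,pt,ps in [('L',(224,303),(195,207)),('R',(361,298),(190,290))]:
    mt=comp(T,pt,*Y);ms=comp(S,ps,*Y);g=onz(ct,[pt],.036)[0]
    print(nm,g,fit([(ct,mt),(cs,ms)],[g[0],g[1],0,0],.064,.036,.036),fit([(ct,mt)],[g[0],g[1],0],.064,.036,.036,True))
for nm,pt,ps,c in [('green',(210,212),(272,192),G),('red',(376,221),(275,300),R)]:
    mt=comp(T,pt,*c);ms=comp(S,ps,*c);g=onz(ct,[pt],.02)[0]
    print(nm,g,fit([(ct,mt),(cs,ms)],[g[0],g[1],0,0],.11,.09,.02))
cr=np.hstack([cv2.resize(T[270:325,200:250],None,fx=6,fy=6,interpolation=2),cv2.resize(T[270:325,340:385],None,fx=6,fy=6,interpolation=2)])
cv2.imwrite('pics/c1.png',cr)
cv2.imwrite('pics/c2.png',cv2.resize(T[165:262,262:332],None,fx=6,fy=6,interpolation=2))
E
```

```text
(224, 303) 683 (np.int64(212), np.int64(281), np.int64(235), np.int64(317)) [ 21 102 225]
(195, 207) 0  [ 18 145 127]
L [0.4302 0.1012 0.036 ] (array([ 0.4341,  0.1053,  0.1369, -0.0161]), np.float64(681.6875)) (array([0.4362, 0.1031, 0.0958]), np.float64(52.6875))
(361, 298) 660 (np.int64(351), np.int64(276), np.int64(371), np.int64(310)) [ 21 105 226]
(190, 290) 0  [ 18 144 129]
R [ 0.4342 -0.1627  0.036 ] (array([ 0.4414, -0.1663,  0.0965, -0.0082]), np.float64(1227.375)) (array([ 0.4428, -0.1654,  0.0066]), np.float64(105.125))
(210, 212) 0  [ 61  78 150]
(272, 192) 1260 (np.int64(248), np.int64(179), np.int64(295), np.int64(205)) [ 67 159 117]
green [0.607  0.1283 0.02  ] (array([ 0.6472,  0.9263, -0.1942, -0.5099]), np.float64(893.25))
(376, 221) 0  [  3 158 197]
(275, 300) 2987 (np.int64(242), np.int64(275), np.int64(309), np.int64(322)) [  2 235 193]
red [ 0.5827 -0.2003  0.02  ] (array([ 0.584 , -0.188 , -0.0375, -0.0084]), np.float64(2644.4375))
```

View pics/c1.png

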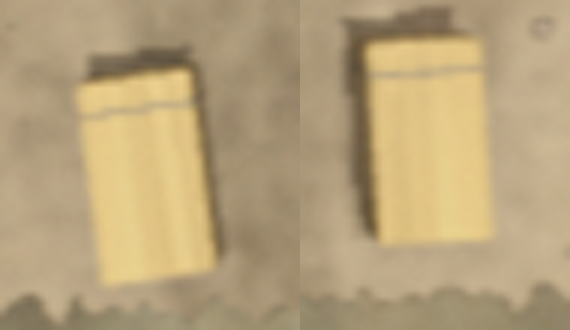

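View pics/c2.png

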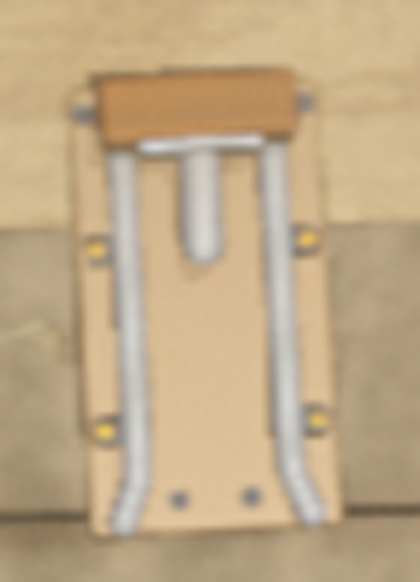

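The crop shows a pencil line at the far (+x) end of both yellow blanks, so they are the right ones. The left one is yawed about 0.1 rad and the right one about 0. The jig crop shows the pin, both rods and the shoulder, with a slight yaw. Next I bring the wrist camera over for a closer look.

>>> {"method": "step_arm", "body": {"series": [[[0.2,-1,0],[0,0,0.13],0],[[0.2,-1,0],[0,0,0.13],0],[[0.2,-1,0],[0,0,0.13],0],[[0.2,-1,0],[0,0,0.13],0],[[0.2,-1,0],[0,0,0.13],0],[[0.2,-1,0],[0,0,0.13],0],[[0.2,-1,0],[0,0,0.13],0],[[0.2,-1,0],[0,0,0.13],0],[[0.2,-1,0],[0,0,0.13],0],[[0.2,-1,0],[0,0,0.13],0],[[0.2,-1,0],[0,0,0.13],0],[[0.2,-1,0],[0,0,0.13],0]]}}

```text
time_s: 2.1
tool_pos: [0.2816, 0.3391, 0.2055]
ee_rot: [0.233, 3.133, 0.0]
ft_force: [0.8, 0.6, 0.7]
grip_width: 0.0941
grasp_force: 0.0
```

>>> {"method": "step_arm", "body": {"series": [[[0.5,-1,0.3],[0,0,0.13],0],[[0.5,-1,0.3],[0,0,0.13],0],[[0.5,-1,0.3],[0,0,0.13],0],[[0.5,-1,0.3],[0,0,0.13],0],[[0.5,-1,0.3],[0,0,0.13],0],[[0.5,-1,0.3],[0,0,0.13],0],[[0.5,-1,0.3],[0,0,0.13],0],[[0.5,-1,0.3],[0,0,0.13],0],[[0.5,-1,0.3],[0,0,0.13],0],[[0.5,-1,0.3],[0,0,0.13],0],[[0.5,-1,0.3],[0,0,0.13],0],[[0.5,-1,0.3],[0,0,0.13],0]]}}

```text
time_s: 3.6
tool_pos: [0.4017, 0.099, 0.2778]
ee_rot: [-0.135, 3.138, 0.0]
ft_force: [0.2, -0.5, -0.8]
grip_width: 0.0936
grasp_force: 0.0
```

Run:
```python
from h import *
np.set_printoptions(precision=4,suppress=True)
s=get_state();R=cv2.Rodrigues(s['ee_rot'])[0];c=get_calibration('wrist')
o,v=ray(c,[[280,210],[280,10],[10,210]])
print(s['time_s'],s['tool_pos'],R,o,R.T@(o-s['tool_pos']),onz(c,[[5,5],[555,5],[5,415],[555,415],[280,210]],0),c['K'])
snap('wrist','w1.png')
```

```text
3.6 [0.4017 0.099  0.2778] [[-0.9963 -0.0857  0.0004]
 [-0.0857  0.9963  0.0002]
 [-0.0005  0.0002 -1.    ]] [0.3332 0.0937 0.458 ] [ 0.0686  0.0006 -0.1802] [[ 0.2374 -0.2281  0.    ]
 [ 0.1837  0.3968  0.    ]
 [ 0.8041 -0.2796  0.    ]
 [ 0.733   0.5451  0.    ]
 [ 0.4512  0.1053  0.    ]] [[361.2371   0.     278.8125]
 [  0.     361.2371 205.1912]
 [  0.       0.       1.    ]]
```

View pics/w1.png

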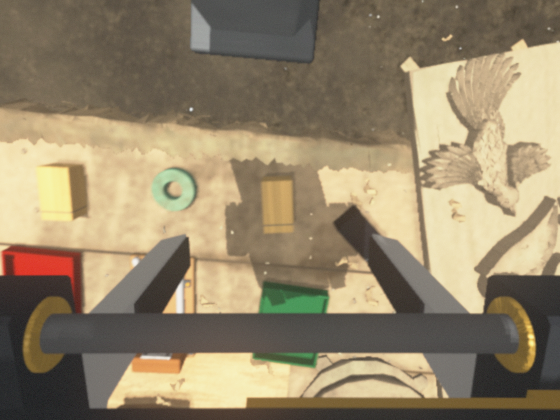

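The wrist view shows the left blank at (278,203), the right blank at (62,192), the spool at (174,190), and the jig partly hidden behind the left finger at (165,310). I'll refine the blanks from all three views using GrabCut silhouettes.

```bash
cat > seg.py <<'E'
from fit import *
def gc(im,box,shr=.3):
    l,t,r,b=[int(round(v)) for v in box]; m=np.full(im.shape[:2],cv2.GC_BGD,np.uint8)
    m[max(t-7,0):b+8,max(l-7,0):r+8]=cv2.GC_PR_BGD; m[t-1:b+2,l-1:r+2]=cv2.GC_PR_FGD
    w,h=r-l,b-t; m[int(t+shr*h):int(b-shr*h),int(l+shr*w):int(r-shr*w)]=cv2.GC_FGD
    cv2.grabCut(im,m,None,np.zeros((1,65)),np.zeros((1,65)),4,cv2.GC_INIT_WITH_MASK)
    k=((m==1)|(m==3)).astype(np.float32); ys,xs=np.nonzero(k); print(k.sum(),xs.min(),ys.min(),xs.max(),ys.max()); return k
E
python3 - <<'E'
from seg import *
np.set_printoptions(precision=4,suppress=True)
I={'top':cv2.imread('pics/t0.png'),'side':cv2.imread('pics/s0.png'),'wrist':cv2.imread('pics/w1.png')}
C={k:get_calibration(k) for k in I}
M={}
for nm,B,g in [('L',dict(top=[213,281,236,318],side=[181,187,211,214],wrist=[262,173,294,233]),[.436,.103,.1,0]),
             ('R',dict(top=[350,276,372,311],side=[173,270,215,301],wrist=[38,163,86,220]),[.443,-.165,0,0])]:
    v={k:(C[k],gc(I[k],B[k])) for k in B}
    for ks in (['top','side'],['top','side','wrist'],['wrist'],['top'],['side']):
        fz=len(ks)<2
        print(nm,ks,*fit([v[k] for k in ks],g,.064,.036,.036,fz))
for nm,B,g in [('green',dict(top=[186,184,233,241],side=[247,178,297,206]),[.6,.125,0,0.004]),('red',dict(top=[351,193,399,249],side=[242,274,310,322]),[.584,-.195,0,.004])]:
    v={k:(C[k],gc(I[k],B[k])) for k in B}
    print(nm,*fit([v[k] for k in B],g,.11,.09,.02),fit([v['top']],g,.11,.09,.02,True,.004))
# jig corners from top crop, z of plate top .014
px=lambda a:np.array([262,165])+(np.array(a)+.5)/6-.5
A=onz(C['top'],px([[75,92],[322,90],[90,533],[340,523]]),.014);print(A,A.mean(0))
for a in ((0,2),(1,3)):
    d=A[a[0]]-A[a[1]];print(np.hypot(*d[:2]),np.arctan2(d[1],d[0]))
print(onz(C['top'],px([[203,265],[201,148]]),[.037]), onz(C['top'],px([[124,160],[135,440],[272,150],[285,420]]),.022))
E
```

```text
712.0 213 278 234 316
867.0 178 181 215 213
1570.0 261 181 292 232
L ['top', 'side'] [0.4389 0.1029 0.0905 0.0024] 328.5625
L ['top', 'side', 'wrist'] [0.4389 0.0986 0.1313 0.0069] 604.75
L ['wrist'] [0.4446 0.0991 0.1138] 169.1875
L ['top'] [0.4382 0.1032 0.0641] 108.125
L ['side'] [0.4372 0.1059 0.2151] 221.0
818.0 348 271 371 310
1168.0 173 270 215 300
2716.0 37 163 87 220
R ['top', 'side'] [ 0.4447 -0.1629  0.0381  0.0012] 171.875
R ['top', 'side', 'wrist'] [ 0.4454 -0.1646  0.0415  0.004 ] 370.8125
R ['wrist'] [ 0.4466 -0.1678  0.008 ] 144.75
R ['top'] [ 0.4449 -0.1631  0.0455] 76.125
R ['side'] [ 0.4443 -0.1615  0.0241] 91.75
2603.0 185 183 232 240
1370.0 247 177 295 206
green [ 0.608   0.1315 -0.0652  0.0054] 121.3125 (array([ 0.6083,  0.1318, -0.0685]), np.float64(73.625))
2647.0 351 194 399 249
3104.0 242 273 310 323
red [ 0.583  -0.199  -0.0296  0.004 ] 162.9375 (array([ 0.5818, -0.1991, -0.0222]), np.float64(33.3125))
[[ 0.6694  0.0001  0.014 ]
 [ 0.6685 -0.0825  0.014 ]
 [ 0.5225 -0.0019  0.014 ]
 [ 0.5241 -0.0848  0.014 ]] [ 0.5961 -0.0423  0.014 ]
0.14695291481728728 0.01405358898133157
0.1444332167307009 0.01607541186913474
[[ 0.609  -0.0401  0.037 ]
 [ 0.6471 -0.0403  0.037 ]] [[ 0.6454 -0.0156  0.022 ]
 [ 0.5529 -0.0173  0.022 ]
 [ 0.6477 -0.0646  0.022 ]
 [ 0.5584 -0.0667  0.022 ]]
```

>>> {"method": "step_arm", "body": {"series": [[[0.3,0.04,-1],[0,0,0.1],0],[[0.3,0.04,-1],[0,0,0],0],[[0.3,0.04,-1],[0,0,0],0],[[0.3,0.04,-1],[0,0,0],0],[[0.3,0.04,-1],[0,0,0],0],[[0.25,0,-1],[0,0,0],0],[[0,0,-1],[0,0,0],0],[[0,0,-1],[0,0,0],0],[[0,0,-1],[0,0,0],0],[[0,0,-1],[0,0,0],0],[[0,0,-1],[0,0,0],0]]}}

```text
time_s: 5.03
tool_pos: [0.4364, 0.104, 0.0568]
ee_rot: [-0.157, 3.137, 0.0]
ft_force: [0.4, -0.0, 0.1]
grip_width: 0.0938
grasp_force: 0.0
```

Run:
```python
from h import *
s=get_state();print(s['tool_pos'],s['ee_rot'])
a=snap('wrist','w2.png');b=snap('side','s2.png')
cv2.imwrite('pics/v2.png',np.hstack([a,b[120:330,100:380].repeat(2,0).repeat(2,1)])[:,:,::-1][::1,::1])
im=cv2.imread('pics/v2.png');cv2.imwrite('pics/v2.png',cv2.resize(im,(800,300)))
```

```text
[0.4364205  0.10402958 0.05684796] [-1.57363127e-01  3.13742762e+00  1.66392144e-04]
```

View pics/v2.png

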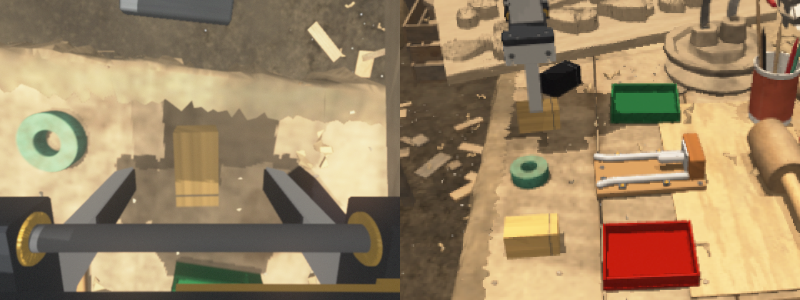

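The blank sits centred and square between the open fingers (composite (197,165)). Now I go down and grip.

>>> {"method": "step_arm", "body": {"series": [[[0,0,-1],[0,0,0],0],[[0,0,-0.8],[0,0,0],0],[[0,0,-0.4],[0,0,0],0],[[0,0,0],[0,0,0],1],[[0,0,0],[0,0,0],1],[[0,0,0],[0,0,0],1],[[0,0,0],[0,0,0],1],[[0,0,0],[0,0,0],1],[[0,0,0],[0,0,0],1],[[0,0,0],[0,0,0],1]], "newtons": 15}}

```text
time_s: 6.38
tool_pos: [0.4364, 0.1037, 0.0135]
ee_rot: [-0.157, 3.138, -0.0]
ft_force: [-0.2, 0.5, 1.5]
grip_width: 0.0356
grasp_force: 15.0
```

>>> {"method": "step_arm", "body": {"series": [[[0,0,1],[0,0,0],1],[[0,0,1],[0,0,0],1],[[0,0,1],[0,0,0],1],[[0.7,-0.81,0.5],[0,0,-0.2],1],[[0.7,-0.81,0],[0,0,-0.2],1],[[0.7,-0.81,0],[0,0,-0.15],1],[[0.7,-0.81,0],[0,0,0],1],[[0.7,-0.81,0],[0,0,0],1],[[0.7,-0.81,0],[0,0,0],1],[[0.7,-0.81,0],[0,0,0],1],[[0.7,-0.81,0],[0,0,0],1],[[0.65,-0.81,0],[0,0,0],1]]}}

```text
time_s: 7.88
tool_pos: [0.5623, -0.0433, 0.0832]
ee_rot: [0.027, -3.141, 0.0]
ft_force: [-0.4, -0.1, -1.1]
grip_width: 0.036
grasp_force: 15.0
```

>>> {"method": "step_arm", "body": {"series": [[[0,0,-0.5],[0,0,0],1],[[0,0,-0.5],[0,0,0],1],[[0,0,0],[0,0,0],1]]}}

```text
time_s: 8.25
tool_pos: [0.5605, -0.0414, 0.0624]
ee_rot: [0.029, -3.14, -0.0]
ft_force: [-0.2, 0.6, -0.5]
grip_width: 0.0361
grasp_force: 15.0
```

Run:
```python
from h import *
s=get_state();print(s['tool_pos'],s['ee_rot'],s['time_s'])
a=snap('wrist','w3.png');b=snap('top','t3.png')
A=cv2.resize(a[130:400,130:430],(600,540));B=cv2.resize(b[165:265,280-20:280+40],None,fx=5.4,fy=5.4)
im=np.hstack([A,B])[:,:,::-1];cv2.imwrite('pics/v3.png',cv2.resize(im,(800,int(540*800/im.shape[1]))))
print(im.shape)
```

```text
[ 0.56054014 -0.04142475  0.06237086] [ 2.89748553e-02 -3.13954801e+00 -2.32145431e-04] 8.25
(540, 924, 3)
```

View pics/v3.png

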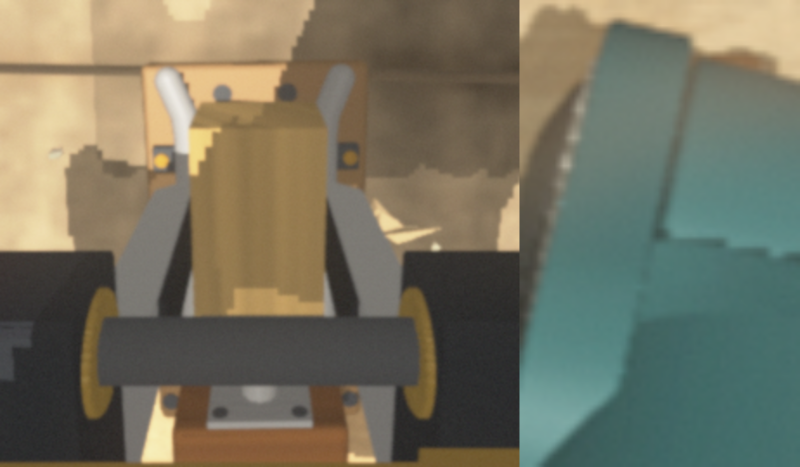

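The wrist view shows the block between the rods. The rod ends are at view (167,75) and (342,75), the block top at x 190–327, and the shoulder screws at (220,412) and (301,412). Next I turn these into world offsets.

Run:
```python
from h import *
np.set_printoptions(precision=4,suppress=True)
c=get_calibration('wrist');f=924/800/2
w=lambda p,z:onz(c,np.array([[130,130]])+np.array(p)*f,z)
z0=.0624-.0135
print('rods end',w([[167,75],[342,75]],.019))
print('corners',w([[143,64],[367,64]],.014))
print('screws',w([[222,92],[287,92]],.016))
print('shoulder plate/endblock top',w([[207,428],[313,428],[175,428],[347,428]],.05))
print('side bolts',w([[162,160],[349,158]],.017))
print('block top rear corners, front',w([[190,124],[327,126],[193,290],[325,290]],z0+.036))
```

```text
rods end [[ 0.5274 -0.0745  0.019 ]
 [ 0.5263 -0.0113  0.019 ]]
corners [[ 0.5243 -0.084   0.014 ]
 [ 0.5228 -0.0016  0.014 ]]
screws [[ 0.5339 -0.0548  0.016 ]
 [ 0.5334 -0.0308  0.016 ]]
shoulder plate/endblock top [[ 0.6503 -0.0577  0.05  ]
 [ 0.6496 -0.0196  0.05  ]
 [ 0.6505 -0.0692  0.05  ]
 [ 0.6494 -0.0074  0.05  ]]
side bolts [[ 0.5601 -0.0772  0.017 ]
 [ 0.558  -0.0068  0.017 ]]
block top rear corners, front [[ 0.53   -0.0593  0.0849]
 [ 0.5299 -0.0236  0.0849]
 [ 0.5774 -0.0588  0.0849]
 [ 0.5767 -0.0221  0.0849]]
```

>>> {"method": "step_arm", "body": {"series": [[[0,-0.05,-0.5],[0,0,0],1],[[0,0,-0.4],[0,0,0],1],[[0,0,-0.3],[0,0,0],1],[[0,0,-0.2],[0,0,0],1],[[0,0,-0.2],[0,0,0],1],[[0,0,-0.05],[0,0,0],1],[[0,0,0],[0,0,0],1]]}}

```text
time_s: 9.22
tool_pos: [0.5615, -0.0431, 0.0305]
ee_rot: [-0.028, 3.141, -0.0]
ft_force: [0.0, -1.1, 0.0]
grip_width: 0.0357
grasp_force: 15.0
```

>>> {"method": "step_arm", "body": {"series": [[[0,0.02,-0.06],[0,0,0],1],[[0,0,-0.04],[0,0,0],1],[[0,0,0],[0,0,0],1]]}}

```text
time_s: 9.6
tool_pos: [0.5614, -0.0427, 0.0284]
ee_rot: [0.028, -3.141, 0.0]
ft_force: [0.0, -0.3, -0.8]
grip_width: 0.0359
grasp_force: 15.0
```

>>> {"method": "step_arm", "body": {"series": [[[0,0,0],[0,0,0],0.3],[[0,0,0],[0,0,0],0.3],[[0,0,0],[0,0,0],0.3],[[0,0,0.5],[0,0,0],0.3],[[0,0,1],[0,0,0],0.3],[[0,0,1],[0,0,0],0.3],[[-0.7,0,0],[0,0,0],1],[[-1,0,0],[0,0,0],1],[[-1,0,0],[0,0,0],1],[[0,0,0],[0,0,0],1],[[0,0,0],[0,0,0],1]]}}

```text
time_s: 10.98
tool_pos: [0.5076, -0.0426, 0.0784]
ee_rot: [-0.028, 3.141, -0.0]
ft_force: [0.7, 0.2, -0.6]
grip_width: 0.0189
grasp_force: 0.0
```

Run:
```python
from h import *
s=get_state();print(s['tool_pos'],s['ee_rot'],s['time_s'],s['grip_width'])
a=snap('wrist','w4.png');b=snap('side','s4.png')
A=cv2.resize(a[130:400,130:430],(600,540));B=cv2.resize(b[160:295,160:340],(600,450))
B=np.vstack([B,np.zeros((90,600,3),np.uint8)])
im=np.hstack([A,B])[:,:,::-1];cv2.imwrite('pics/v4.png',cv2.resize(im,(800,360)))
```

```text
[ 0.50763248 -0.0425544   0.07836186] [-2.80149662e-02  3.14124851e+00 -3.70487550e-05] 10.975 0.01887913623528395
```

View pics/v4.png

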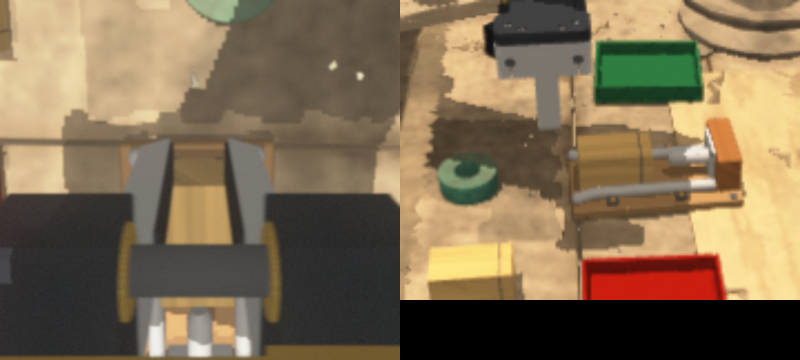

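The blank lies flat between the rods, with its line end towards the pin (side view (640,160)). I lower the shut fingers behind it and push.

>>> {"method": "step_arm", "body": {"series": [[[0,0,-0.8],[0,0,0],1],[[0,0,-1],[0,0,0],1],[[0,0,-0.75],[0,0,0],1],[[0.3,0,0],[0,0,0],1],[[0.2,0,0],[0,0,0],1],[[0.1,0,0],[0,0,0],1],[[0.1,0,0],[0,0,0],1],[[0,0,0],[0,0,0],1]]}}

```text
time_s: 12.08
tool_pos: [0.5216, -0.0426, 0.0276]
ee_rot: [-0.028, 3.141, 0.0]
ft_force: [0.8, 1.2, 0.2]
grip_width: 0.0002
grasp_force: 0.0
```

>>> {"method": "step_arm", "body": {"series": [[[0.1,0,0],[0,0,0],1],[[0.1,0,0],[0,0,0],1],[[0.1,0,0],[0,0,0],1],[[0.1,0,0],[0,0,0],1]]}}

```text
time_s: 12.58
tool_pos: [0.5295, -0.0426, 0.0274]
ee_rot: [0.028, -3.141, 0.0]
ft_force: [-0.9, 0.1, 0.6]
grip_width: 0.0004
grasp_force: 0.4
```

>>> {"method": "step_arm", "body": {"series": [[[0.1,0,0],[0,0,0],1],[[0.1,0,0],[0,0,0],1],[[0.1,0,0],[0,0,0],1],[[0.1,0,0],[0,0,0],1]]}}

```text
time_s: 13.08
tool_pos: [0.5376, -0.0426, 0.0274]
ee_rot: [-0.028, 3.141, -0.0]
ft_force: [-0.3, -0.5, -0.7]
grip_width: 0.0006
grasp_force: 0.2
```

>>> {"method": "step_arm", "body": {"series": [[[0.1,0,0],[0,0,0],1],[[0.1,0,0],[0,0,0],1],[[0.1,0,0],[0,0,0],1]]}}

```text
time_s: 13.45
tool_pos: [0.5435, -0.0426, 0.0274]
ee_rot: [0.028, -3.141, 0.0]
ft_force: [0.3, -1.1, 0.2]
grip_width: 0.0004
grasp_force: 0.2
```

>>> {"method": "step_arm", "body": {"series": [[[0.1,0,0],[0,0,0],1],[[0.1,0,0],[0,0,0],1],[[0.1,0,0],[0,0,0],1],[[0.1,0,0],[0,0,0],1]]}}

```text
time_s: 13.95
tool_pos: [0.5516, -0.0427, 0.0274]
ee_rot: [-0.028, 3.141, -0.0]
ft_force: [-1.3, 0.6, -0.7]
grip_width: 0.0009
grasp_force: 0.2
```

>>> {"method": "step_arm", "body": {"series": [[[0.05,0,0],[0,0,0],1],[[0.05,0,0],[0,0,0],1],[[0.05,0,0],[0,0,0],1]]}}

```text
time_s: 14.32
tool_pos: [0.5545, -0.0427, 0.0274]
ee_rot: [-0.028, 3.141, -0.0]
ft_force: [-0.6, 0.4, -0.3]
grip_width: 0.0003
grasp_force: 0.2
```

>>> {"method": "step_arm", "body": {"series": [[[0.05,0,0],[0,0,0],1],[[0.05,0,0],[0,0,0],1],[[0.05,0,0],[0,0,0],1]]}}

```text
time_s: 14.7
tool_pos: [0.555, -0.0426, 0.027]
ee_rot: [0.028, -3.136, -0.001]
ft_force: [-20.6, 0.8, 15.1]
grip_width: 0.0003
grasp_force: 9.9
```

The push stopped at TCP x = 0.555, which fits a shallow bore. I back off at once and look.

>>> {"method": "step_arm", "body": {"series": [[[-0.5,0,0],[0,0,0],1],[[-1,0,0],[0,0,0],1],[[-0.5,0,1],[0,0,0],1],[[0,0,1],[0,0,0],1],[[0,0,1],[0,0,0],1],[[0,0,0.5],[0,0,0],1]]}}

```text
time_s: 15.45
tool_pos: [0.5178, -0.0426, 0.0984]
ee_rot: [-0.028, 3.14, 0.0]
ft_force: [0.2, 0.3, 0.0]
grip_width: 0.0004
grasp_force: 0.0
```

Run:
```python
from h import *
s=get_state();print(s['tool_pos'],s['ee_rot'],s['time_s'],s['ft_force'])
a=snap('wrist','w5.png');b=snap('side','s5.png')
A=cv2.resize(a[130:400,130:430],(600,540));B=cv2.resize(b[205:265,225:325],(600,360),interpolation=2)
B=np.vstack([B,np.zeros((180,600,3),np.uint8)])
im=np.hstack([A,B])[:,:,::-1];cv2.imwrite('pics/v5.png',cv2.resize(im,(800,360)))
```

```text
[ 0.51780208 -0.04261355  0.09837782] [-2.77221920e-02  3.13980089e+00  1.72424125e-04] 15.45 [0.16249561 0.28126598 0.00739592]
```

View pics/v5.png

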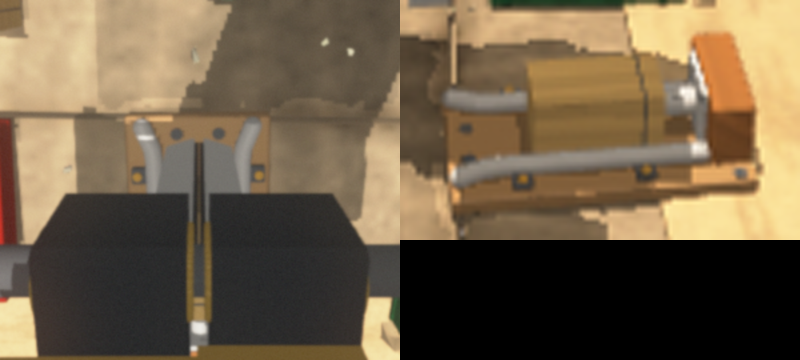

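The side view shows pin between the blank's line end (about (662,110)) and the shoulder (about (705,100)), so it stopped short. I check the gap numerically.

Run:
```python
from seg import *
np.set_printoptions(precision=4,suppress=True)
c=get_calibration('side')
for r in (.545,.565,.583):
    P=boxpts(r+.032,-.041+.0,.014,.02,.064,.036,.036)
    print(r,((proj(c,P)-[225,205])*4+[400,0]).round(0).tolist())
```

```text
0.545 [[491.0, 164.0], [489.0, 106.0], [486.0, 118.0], [484.0, 61.0], [621.0, 156.0], [622.0, 98.0], [612.0, 111.0], [613.0, 54.0]]
0.565 [[531.0, 162.0], [531.0, 104.0], [525.0, 116.0], [525.0, 59.0], [661.0, 154.0], [664.0, 96.0], [651.0, 109.0], [653.0, 52.0]]
0.583 [[568.0, 160.0], [568.0, 102.0], [561.0, 115.0], [561.0, 58.0], [697.0, 152.0], [701.0, 94.0], [686.0, 107.0], [689.0, 50.0]]
```

>>> {"method": "step_arm", "body": {"series": [[[0.6,0.02,0],[0,0,0],0.3],[[0.8,0.02,0],[0,0,0],0.3],[[0.8,0.02,0],[0,0,0],0.3],[[0.8,0.02,0],[0,0,0],0.3],[[0.8,0,0],[0,0,0],0.3],[[0,0,-0.7],[0,0,0],0.3],[[0,0,-0.7],[0,0,0],0.3],[[0,0,0],[0,0,0],0.3]]}}

```text
time_s: 16.55
tool_pos: [0.592, -0.0411, 0.0676]
ee_rot: [0.028, -3.139, 0.0]
ft_force: [-0.1, 0.1, -0.0]
grip_width: 0.0657
grasp_force: 0.0
```

The observed rear edge (x≈530) and front edge (x≈662) match the 0.565 prediction, so this blank is 18 mm short and goes in the red tray. I regrip it and draw it straight back off the pin.

>>> {"method": "step_arm", "body": {"series": [[[0,0,-0.8],[0,0,0],0.3],[[0,0,-0.8],[0,0,0],0.3],[[0,0,-0.35],[0,0,0],0.3],[[0,0,0],[0,0,0],1],[[0,0,0],[0,0,0],1],[[0,0,0],[0,0,0],1],[[0,0,0],[0,0,0],1],[[0,0,0],[0,0,0],1]], "newtons": 12}}

```text
time_s: 17.55
tool_pos: [0.5937, -0.0411, 0.0308]
ee_rot: [-0.028, 3.141, -0.0]
ft_force: [-1.5, -1.1, 5.4]
grip_width: 0.0358
grasp_force: 12.0
```

>>> {"method": "step_arm", "body": {"series": [[[-0.3,-0.01,0],[0,0,0],1],[[-0.5,-0.01,0],[0,0,0],1],[[-0.6,-0.01,0],[0,0,0],1],[[-0.6,-0.01,0],[0,0,0],1],[[0,0,0],[0,0,0],1]]}}

```text
time_s: 18.18
tool_pos: [0.552, -0.0419, 0.0308]
ee_rot: [0.027, -3.141, -0.0]
ft_force: [-6.3, -1.3, 14.5]
grip_width: 0.0363
grasp_force: 12.0
```

>>> {"method": "step_arm", "body": {"series": [[[0,0,0.6],[0,0,0],1],[[0,0,1],[0,0,0],1],[[0,0,1],[0,0,0],1],[[0.18,-0.95,0],[0,0,-0.1],1],[[0.18,-1,0],[0,0,-0.1],1],[[0.18,-1,0],[0,0,-0.1],1],[[0.18,-1,0],[0,0,0],1],[[0.18,-1,0],[0,0,0],1],[[0.18,-1,0],[0,0,0],1],[[0.18,-1,0],[0,0,0],1],[[0.18,-0.9,0],[0,0,0],1],[[0,0,0],[0,0,0],1]]}}

```text
time_s: 19.68
tool_pos: [0.5822, -0.2006, 0.0824]
ee_rot: [0.046, 3.141, -0.001]
ft_force: [-0.4, 0.3, -1.3]
grip_width: 0.0366
grasp_force: 12.0
```

>>> {"method": "step_arm", "body": {"series": [[[0,0,-0.9],[0,0,0],1],[[0,0,-0.9],[0,0,0],1],[[0,0,-0.45],[0,0,0],1],[[0,0,-0.2],[0,0,0],1],[[0,0,0],[0,0,0],1]]}}

```text
time_s: 20.3
tool_pos: [0.5822, -0.1988, 0.0333]
ee_rot: [-0.043, -3.141, 0.0]
ft_force: [1.0, 0.4, -0.2]
grip_width: 0.0358
grasp_force: 12.0
```

>>> {"method": "step_arm", "body": {"series": [[[0,0,-0.2],[0,0,0],1],[[0,0,-0.1],[0,0,0],1],[[0,0,-0.05],[0,0,0],1],[[0,0,0],[0,0,0],1]]}}

```text
time_s: 20.8
tool_pos: [0.5822, -0.1988, 0.0264]
ee_rot: [0.043, 3.141, -0.0]
ft_force: [-0.3, -0.3, -0.1]
grip_width: 0.036
grasp_force: 12.0
```

>>> {"method": "step_arm", "body": {"series": [[[0,0,-0.06],[0,0,0],1],[[0,0,-0.05],[0,0,0],1]]}}

```text
time_s: 21.05
tool_pos: [0.5824, -0.1989, 0.0247]
ee_rot: [0.043, 3.141, 0.0]
ft_force: [-5.1, 2.2, 17.9]
grip_width: 0.0358
grasp_force: 12.0
```

>>> {"method": "step_arm", "body": {"series": [[[0,0,0],[0,0,0],0.35],[[0,0,0],[0,0,0],0.35],[[0,0,0],[0,0,0],0.35],[[0,0,0.6],[0,0,0],0.35],[[0,0,1],[0,0,0],0.35],[[0,0,1],[0,0,0],0.35],[[0,0,1],[0,0,0],0.35],[[-1,0.24,0.4],[0,0,0.15],0],[[-1,0.24,0],[0,0,0.15],0],[[-1,0.24,0],[0,0,0.15],0],[[-1,0.24,0],[0,0,0],0],[[-1,0.24,0],[0,0,0],0]]}}

```text
time_s: 22.55
tool_pos: [0.4818, -0.1748, 0.1052]
ee_rot: [-0.063, 3.14, -0.0]
ft_force: [-1.1, 0.4, 0.9]
grip_width: 0.0938
grasp_force: 0.0
```

>>> {"method": "step_arm", "body": {"series": [[[-1,0.24,0],[0,0,0],0],[[-0.9,0.24,-0.7],[0,0,0],0],[[0,0,-1],[0,0,0],0],[[0,0,0],[0,0,0],0]]}}

```text
time_s: 23.05
tool_pos: [0.4439, -0.1652, 0.0703]
ee_rot: [0.063, -3.14, -0.0]
ft_force: [-0.5, -0.0, 0.1]
grip_width: 0.0941
grasp_force: 0.0
```

Run:
```python
from h import *
s=get_state();print(s['tool_pos'],s['ee_rot'],s['time_s'],s['ft_force'])
a=snap('wrist','w6.png');b=snap('side','s6.png');t=snap('top','t6.png')
im=np.hstack([a,b,t[100:340,180:420].repeat(2,0).repeat(2,1)[:420]])[:,:,::-1];cv2.imwrite('pics/v6.png',cv2.resize(im,(800,int(420*800/im.shape[1]))))
c=get_calibration('wrist'); R=cv2.Rodrigues(s['ee_rot'])[0]
for nm,f in (('wrist','w6.png'),):
  for r in regions_of('blank_1','wrist'):
    k=r['region'].astype(np.uint8); q=cv2.minAreaRect(cv2.findNonZero(k)); print(r['score'],r['box'],q)
    print('est top centre',onz(c,[q[0]],.034)[0])
# where the block ought to show
from fit import boxpts
print(proj(c,boxpts(.4447,-.164,0,.04,.064,.036,.036)).round(0).tolist())
```

```text
[ 0.44385681 -0.16516514  0.07033232] [ 6.29985317e-02 -3.14007353e+00 -3.90215551e-04] 23.05 [-0.52553753 -0.0248747   0.07682477]
0.8 [251.0, 172.4, 312.2, 278.1] ((281.5, 225.0), (106.0, 59.0), 90.0)
est top centre [ 0.44200593 -0.16344096  0.034     ]
0.68 [197.9, 351.4, 254.4, 407.7] ((224.00253295898438, 380.70281982421875), (55.45957565307617, 53.43550491333008), 3.094058036804199)
est top centre [ 0.55745562 -0.19896369  0.034     ]
[[255.0, 171.0], [251.0, 179.0], [306.0, 171.0], [310.0, 179.0], [256.0, 256.0], [252.0, 277.0], [304.0, 256.0], [308.0, 277.0]]
```

View pics/v6.png

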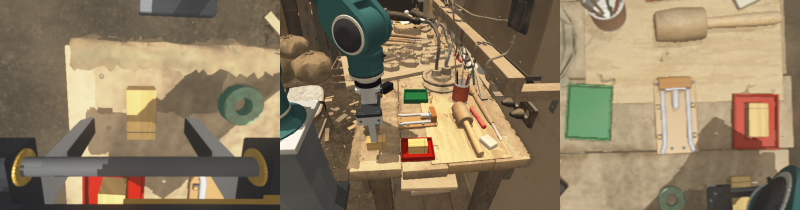

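The first blank lies flat in the red tray (composite (757,122)). The second blank is centred between the fingers, and its box matches the predicted one. I have used all 10 views, so I continue on numbers alone.

>>> {"method": "step_arm", "body": {"series": [[[0,0,-1],[0,0,0],0],[[0,0,-1],[0,0,0],0],[[0,0,-0.55],[0,0,0],0],[[0,0,-0.3],[0,0,0],0],[[0,0,0],[0,0,0],1],[[0,0,0],[0,0,0],1],[[0,0,0],[0,0,0],1],[[0,0,0],[0,0,0],1],[[0,0,0],[0,0,0],1],[[0,0,0],[0,0,0],1],[[0,0,0],[0,0,0],1]], "newtons": 15}}

```text
time_s: 24.62
tool_pos: [0.4442, -0.1652, 0.0132]
ee_rot: [-0.063, 3.141, -0.0]
ft_force: [-0.8, 0.7, 1.0]
grip_width: 0.0359
grasp_force: 15.0
```

>>> {"method": "step_arm", "body": {"series": [[[0,0,1],[0,0,0],1],[[0,0,1],[0,0,0],1],[[0,0,1],[0,0,0],1],[[0.72,0.77,0.2],[0,0,-0.13],1],[[0.72,0.77,0],[0,0,0],1],[[0.72,0.77,0],[0,0,0],1],[[0.73,0.77,0],[0,0,0],1],[[0.73,0.77,0],[0,0,0],1],[[0.73,0.76,0],[0,0,0],1],[[0.73,0.76,0],[0,0,0],1],[[0.73,0.76,-0.2],[0,0,0],1]]}}

```text
time_s: 26.0
tool_pos: [0.5616, -0.0416, 0.0732]
ee_rot: [-0.033, 3.141, -0.0]
ft_force: [-0.3, 0.7, -0.8]
grip_width: 0.0359
grasp_force: 15.0
```

>>> {"method": "step_arm", "body": {"series": [[[0,0,-0.6],[0,0,0],1],[[0,0,-0.7],[0,0,0],1],[[0,0,-0.5],[0,0,0],1],[[0,0,-0.3],[0,0,0],1],[[0,0,0],[0,0,0],1]]}}

```text
time_s: 26.62
tool_pos: [0.5602, -0.0429, 0.0309]
ee_rot: [0.032, -3.141, 0.0]
ft_force: [0.1, -0.5, -0.5]
grip_width: 0.0362
grasp_force: 15.0
```

>>> {"method": "step_arm", "body": {"series": [[[0,0,-0.08],[0,0,0],1],[[0,0,-0.06],[0,0,0],1],[[0,0,0],[0,0,0],1]]}}

```text
time_s: 27.0
tool_pos: [0.5605, -0.0426, 0.0285]
ee_rot: [-0.033, 3.141, -0.0]
ft_force: [0.2, 0.2, -1.1]
grip_width: 0.0359
grasp_force: 15.0
```

Now I release, move behind the blank and push, as before.

>>> {"method": "step_arm", "body": {"series": [[[0,0,0],[0,0,0],0.3],[[0,0,0],[0,0,0],0.3],[[0,0,0],[0,0,0],0.3],[[0,0,0.5],[0,0,0],0.3],[[0,0,1],[0,0,0],0.3],[[0,0,1],[0,0,0],0.3],[[-0.7,0,0],[0,0,0],1],[[-1,0,0],[0,0,0],1],[[-1,0,0],[0,0,0],1],[[0,0,0],[0,0,0],1],[[0,0,0],[0,0,0],1]]}}

```text
time_s: 28.38
tool_pos: [0.5066, -0.0425, 0.0784]
ee_rot: [-0.033, 3.141, -0.0]
ft_force: [0.4, 1.0, 0.2]
grip_width: 0.0192
grasp_force: 0.0
```

Run:
```python
from seg import *
np.set_printoptions(precision=4,suppress=True)
s=get_state();print(s['tool_pos'],s['time_s'])
snap('side','s7.png');I=cv2.imread('pics/s7.png');c=get_calibration('side')
for r in regions_of('blank_1','side'):
    print(r['score'],r['box'])
P=boxpts(.562,-.042,.014,.02,.064,.036,.036);q=proj(c,P);print(q.min(0),q.max(0))
```

```text
[ 0.5066 -0.0425  0.0784] 28.375
0.64 [236.9, 221.8, 274.6, 247.6]
0.62 [255.5, 275.3, 295.9, 311.8]
0.43 [194.3, 171.0, 204.2, 186.0]
[238.421  219.0707] [272.8184 246.7485]
```

>>> {"method": "step_arm", "body": {"series": [[[0,0,-0.8],[0,0,0],1],[[0,0,-1],[0,0,0],1],[[0,0,-0.75],[0,0,0],1],[[0.3,0,0],[0,0,0],1],[[0.2,0,0],[0,0,0],1],[[0.1,0,0],[0,0,0],1],[[0.1,0,0],[0,0,0],1],[[0,0,0],[0,0,0],1]]}}

```text
time_s: 29.48
tool_pos: [0.5206, -0.0426, 0.0276]
ee_rot: [-0.033, 3.141, -0.0]
ft_force: [0.3, -0.6, 0.2]
grip_width: 0.0007
grasp_force: 0.0
```

The blank's box in the side view matches the box expected for a seated blank. I push in small steps.

>>> {"method": "step_arm", "body": {"series": [[[0.1,0,0],[0,0,0],1],[[0.1,0,0],[0,0,0],1],[[0.1,0,0],[0,0,0],1],[[0.1,0,0],[0,0,0],1]]}}

```text
time_s: 29.98
tool_pos: [0.5285, -0.0427, 0.0274]
ee_rot: [0.032, -3.141, 0.0]
ft_force: [-1.3, -0.5, 0.3]
grip_width: 0.0004
grasp_force: 0.4
```

>>> {"method": "step_arm", "body": {"series": [[[0.1,0,0],[0,0,0],1],[[0.1,0,0],[0,0,0],1],[[0.1,0,0],[0,0,0],1],[[0.1,0,0],[0,0,0],1]]}}

```text
time_s: 30.48
tool_pos: [0.5366, -0.0426, 0.0274]
ee_rot: [-0.033, 3.141, -0.0]
ft_force: [-0.3, -0.1, -0.0]
grip_width: 0.0005
grasp_force: 0.2
```

>>> {"method": "step_arm", "body": {"series": [[[0.1,0,0],[0,0,0],1],[[0.1,0,0],[0,0,0],1],[[0.1,0,0],[0,0,0],1]]}}

```text
time_s: 30.85
tool_pos: [0.5426, -0.0427, 0.0274]
ee_rot: [-0.033, 3.141, -0.0]
ft_force: [-0.5, -0.1, -0.0]
grip_width: 0.0008
grasp_force: 0.2
```

>>> {"method": "step_arm", "body": {"series": [[[0.1,0,0],[0,0,0],1],[[0.1,0,0],[0,0,0],1],[[0.1,0,0],[0,0,0],1],[[0.1,0,0],[0,0,0],1]]}}

```text
time_s: 31.35
tool_pos: [0.5506, -0.0427, 0.0274]
ee_rot: [-0.032, 3.141, -0.0]
ft_force: [-0.3, -0.3, 0.0]
grip_width: 0.001
grasp_force: 0.2
```

>>> {"method": "step_arm", "body": {"series": [[[0.1,0,0],[0,0,0],1],[[0.05,0,0],[0,0,0],1]]}}

```text
time_s: 31.6
tool_pos: [0.5536, -0.0426, 0.0274]
ee_rot: [-0.033, 3.141, -0.0]
ft_force: [-0.0, -0.6, -0.1]
grip_width: 0.0005
grasp_force: 0.3
```

>>> {"method": "step_arm", "body": {"series": [[[0.05,0,0],[0,0,0],1],[[0.05,0,0],[0,0,0],1]]}}

```text
time_s: 31.85
tool_pos: [0.5555, -0.0427, 0.0274]
ee_rot: [-0.032, 3.141, -0.0]
ft_force: [-0.3, -0.2, -0.0]
grip_width: 0.0004
grasp_force: 0.2
```

>>> {"method": "step_arm", "body": {"series": [[[0.05,0,0],[0,0,0],1],[[0.05,0,0],[0,0,0],1]]}}

```text
time_s: 32.1
tool_pos: [0.5575, -0.0427, 0.0274]
ee_rot: [-0.032, 3.141, -0.0]
ft_force: [-0.6, 0.2, 0.2]
grip_width: 0.0005
grasp_force: 0.2
```

It has passed the shallow stop, so it is the deep one. The end stop should come at TCP x ≈ 0.573.

>>> {"method": "step_arm", "body": {"series": [[[0.1,0,0],[0,0,0],1],[[0.1,0,0],[0,0,0],1],[[0.1,0,0],[0,0,0],1],[[0.1,0,0],[0,0,0],1],[[0.1,0,0],[0,0,0],1],[[0.1,0,0],[0,0,0],1]]}}

```text
time_s: 32.85
tool_pos: [0.5696, -0.0426, 0.0274]
ee_rot: [-0.033, 3.141, -0.0]
ft_force: [-0.6, -0.2, 0.9]
grip_width: 0.0004
grasp_force: 0.3
```

>>> {"method": "step_arm", "body": {"series": [[[0.05,0,0],[0,0,0],1],[[0.05,0,0],[0,0,0],1]]}}

```text
time_s: 33.1
tool_pos: [0.5714, -0.0427, 0.0274]
ee_rot: [0.032, -3.141, 0.0]
ft_force: [-1.1, -1.0, -0.5]
grip_width: 0.0005
grasp_force: 0.4
```

>>> {"method": "step_arm", "body": {"series": [[[0.05,0,0],[0,0,0],1]]}}

```text
time_s: 33.22
tool_pos: [0.5725, -0.0426, 0.0274]
ee_rot: [-0.033, 3.141, -0.0]
ft_force: [-1.4, 1.3, 0.5]
grip_width: 0.0003
grasp_force: 1.1
```

>>> {"method": "step_arm", "body": {"series": [[[0.04,0,0],[0,0,0],1]]}}

```text
time_s: 33.35
tool_pos: [0.5726, -0.0426, 0.0273]
ee_rot: [0.033, -3.14, -0.0]
ft_force: [-7.8, 0.8, 5.8]
grip_width: 0.0004
grasp_force: 4.0
```

It stopped home at 7.8 N. I back off and check.

>>> {"method": "step_arm", "body": {"series": [[[-0.5,0,0],[0,0,0],1],[[-1,0,0],[0,0,0],1],[[-0.5,0,1],[0,0,0],1],[[0,0,1],[0,0,0],1],[[0,0,1],[0,0,0],1],[[0,0,0.5],[0,0,0],1]]}}

```text
time_s: 34.1
tool_pos: [0.5333, -0.0427, 0.0983]
ee_rot: [-0.032, 3.14, 0.0]
ft_force: [-0.2, -0.6, -0.1]
grip_width: 0.0005
grasp_force: 0.0
```

Run:
```python
from seg import *
np.set_printoptions(precision=4,suppress=True)
s=get_state();print(s['tool_pos'],s['time_s'])
snap('side','s8.png');c=get_calibration('side')
for r in regions_of('blank_1','side'): print(r['score'],r['box'])
for x in (.565,.5815):
    q=proj(c,boxpts(x+.032,-.041,.014,.02,.064,.036,.036));print(x,q.min(0),q.max(0))
q=proj(c,boxpts(.582,-.199,.008,-.025,.064,.036,.036));print('red',q.min(0),q.max(0))
```

```text
[ 0.5333 -0.0427  0.0983] 34.1
0.71 [262.6, 218.0, 300.5, 242.2]
0.68 [194.3, 164.0, 218.4, 189.9]
0.63 [255.5, 272.3, 296.0, 309.4]
0.565 [256.1549 217.9619] [290.8966 245.514 ]
0.5815 [264.48   217.5811] [299.3894 245.0847]
red [253.5556 276.6329] [293.5887 308.7637]
```

The blank is fully home (box 262.6–300.5 against a predicted 264–299), so it goes in the green tray. I regrip it and draw it back.

>>> {"method": "step_arm", "body": {"series": [[[0.6,0.02,0],[0,0,0],0.3],[[0.8,0.03,0],[0,0,0],0.3],[[0.8,0.03,0],[0,0,0],0.3],[[0.8,0.02,0],[0,0,0],0.3],[[0.55,0,0],[0,0,0],0.3],[[0,0,-0.7],[0,0,0],0.3],[[0,0,-0.8],[0,0,0],0.3],[[0,0,-0.8],[0,0,0],0.3],[[0,0,-0.7],[0,0,0],0.3],[[0,0,-0.36],[0,0,0],0.3],[[0,0,0],[0,0,0],0.3]], "newtons": 12}}

```text
time_s: 35.58
tool_pos: [0.604, -0.0407, 0.0298]
ee_rot: [0.032, -3.141, 0.0]
ft_force: [-0.2, 0.1, 0.4]
grip_width: 0.0658
grasp_force: 0.0
```

>>> {"method": "step_arm", "body": {"series": [[[0,0,0],[0,0,0],1],[[0,0,0],[0,0,0],1],[[0,0,0],[0,0,0],1],[[0,0,0],[0,0,0],1],[[0,0,0],[0,0,0],1]]}}

```text
time_s: 36.2
tool_pos: [0.6043, -0.0407, 0.0305]
ee_rot: [-0.033, 3.141, -0.0]
ft_force: [-1.0, 0.2, 5.4]
grip_width: 0.0358
grasp_force: 12.0
```

>>> {"method": "step_arm", "body": {"series": [[[-0.2,0,0.02],[0,0,0],1],[[-0.5,-0.01,0],[0,0,0],1],[[-0.6,-0.01,0],[0,0,0],1],[[-0.6,-0.01,0],[0,0,0],1],[[-0.6,-0.01,0],[0,0,0],1],[[-0.2,0,0],[0,0,0],1],[[0,0,0],[0,0,0],1]]}}

```text
time_s: 37.08
tool_pos: [0.5503, -0.0414, 0.0308]
ee_rot: [-0.033, 3.141, 0.0]
ft_force: [0.3, -0.3, -1.4]
grip_width: 0.0357
grasp_force: 12.0
```

>>> {"method": "step_arm", "body": {"series": [[[0,0,0.6],[0,0,0],1],[[0,0,1],[0,0,0],1],[[0,0,1],[0,0,0],1],[[0.25,0.85,0],[0,0,-0.15],1],[[0.25,0.95,0],[0,0,-0.15],1],[[0.25,0.95,0],[0,0,-0.15],1],[[0.25,0.95,0],[0,0,-0.14],1],[[0.25,0.95,0],[0,0,0],1],[[0.25,0.95,0],[0,0,0],1],[[0.25,0.95,0],[0,0,0],1],[[0.25,0.95,0],[0,0,0],1],[[0.25,0.95,0],[0,0,0],1]]}}

```text
time_s: 38.58
tool_pos: [0.5955, 0.1288, 0.0826]
ee_rot: [-0.106, -3.14, 0.0]
ft_force: [0.3, 0.2, -1.0]
grip_width: 0.0359
grasp_force: 12.0
```

>>> {"method": "step_arm", "body": {"series": [[[0.22,0.2,-0.4],[0,0,0],1],[[0,0,-0.8],[0,0,0],1],[[0,0,-0.7],[0,0,0],1],[[0,0,-0.5],[0,0,0],1],[[0,0,-0.3],[0,0,0],1],[[0,0,0],[0,0,0],1]]}}

```text
time_s: 39.33
tool_pos: [0.5995, 0.1313, 0.0283]
ee_rot: [-0.107, -3.139, 0.0]
ft_force: [-0.5, -0.1, 0.2]
grip_width: 0.0355
grasp_force: 12.0
```

>>> {"method": "step_arm", "body": {"series": [[[0,0,-0.1],[0,0,0],1],[[0,0,-0.05],[0,0,0],1],[[0,0,0],[0,0,0],1]]}}

```text
time_s: 39.7
tool_pos: [0.5997, 0.1316, 0.0258]
ee_rot: [0.106, 3.14, 0.0]
ft_force: [0.5, 0.1, -0.1]
grip_width: 0.0359
grasp_force: 12.0
```

>>> {"method": "step_arm", "body": {"series": [[[0,0,-0.03],[0,0,0],1],[[0,0,0],[0,0,0],0.35],[[0,0,0],[0,0,0],0.35],[[0,0,0],[0,0,0],0.35],[[0,0,0.6],[0,0,0],0.35],[[0,0,1],[0,0,0],0.35],[[0,0,1],[0,0,0],0.35],[[0,0,1],[0,0,0],0.35],[[-1,0,1],[0,0,0],0.35],[[-1,0,1],[0,0,0],0.35],[[-1,0,1],[0,0,0],0.35],[[-1,0,0.5],[0,0,0],0.35]]}}

```text
time_s: 41.2
tool_pos: [0.5194, 0.1316, 0.169]
ee_rot: [0.107, 3.138, 0.001]
ft_force: [1.2, 0.3, -0.4]
grip_width: 0.0612
grasp_force: 0.0
```

>>> {"method": "step_arm", "body": {"series": [[[-1,0,0],[0,0,0],0.35],[[-1,0,0],[0,0,0],0.35],[[-1,0,0],[0,0,0],0.35],[[-1,0,0],[0,0,0],0.35],[[-1,0,0],[0,0,0],0.35],[[0,0,0],[0,0,0],0.35],[[0,0,0],[0,0,0],0.35]]}}

```text
time_s: 42.08
tool_pos: [0.4204, 0.1317, 0.1677]
ee_rot: [0.106, 3.139, 0.001]
ft_force: [-0.1, -0.4, 0.9]
grip_width: 0.0608
grasp_force: 0.0
```

Run:
```python
from seg import *
np.set_printoptions(precision=4,suppress=True)
print(get_state()['tool_pos'],get_state()['time_s'])
I={}
for n in ('top','side'):
    snap(n,n+'9.png');c=get_calibration(n)
    for k in ('blank_1','tape_spool','mallet'):
        for r in regions_of(k,n): print(n,k,r['score'],r['box'])
    for nm,a in (('green',(.608,.1315,.008,-.067)),('red',(.582,-.199,.008,-.025))):
        q=proj(c,boxpts(*a,.064,.036,.036));print(n,nm,q.min(0),q.max(0))
```

```text
[0.4204 0.1317 0.1677] 42.075
top blank_1 0.76 [366.1, 201.9, 385.2, 237.7]
top blank_1 0.68 [197.7, 194.1, 219.9, 229.0]
top blank_1 0.68 [153.3, 268.4, 188.4, 300.2]
top tape_spool 0.97 [276.5, 283.5, 303.0, 314.9]
top mallet 0.72 [272.9, 107.0, 404.6, 140.9]
top green [196.2669 193.7481] [219.1034 228.2977]
top red [364.9016 204.2316] [387.7112 237.6318]
side blank_1 0.89 [196.4, 162.3, 225.8, 189.0]
side blank_1 0.78 [255.2, 175.7, 286.1, 197.6]
side blank_1 0.72 [254.8, 274.0, 296.2, 311.4]
side tape_spool 0.68 [181.6, 226.8, 203.1, 253.6]
side mallet 0.66 [343.0, 202.6, 407.2, 309.3]
side green [256.9177 176.7757] [285.2971 198.3587]
side red [253.5556 276.6329] [293.5887 308.7637]
```

Both blanks' boxes match flat blanks in their trays in both views, and the spool and mallet are where they started. I hand the job in.

```bash
python3 -c "from plant import finish_job; print(finish_job())"
```

```text
the job is handed in; nothing more can be done
None
```

The job is handed in at about 42 s: the blank that started on the left stopped about 18 mm short (one push step reached about 21 N before I backed off) and lies flat in the red tray, and the right one went fully home and lies flat in the green tray.

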